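# Fit the mirror foot's spacer rings and hold its cover plate over the screw holes

### The arm

A 6-joint arm with a two-finger parallel gripper is mounted at the origin on the work surface. World frame = base frame: x ahead of the robot, y to its left, z up, the work surface at z = 0. Lengths are in mm, angles in rad, forces in N, time in s.
With the tool pointing down it reaches from about 350 to 775 mm from the base axis. Payload 7.3 kg.
Tool frame: the origin (TCP) lies midway between the tips of the shut fingers; the grasp point (between the pads) lies 19 mm behind it; x points along the fingers, y is the direction in which the jaws open and shut, and the axes are right-handed (so a half turn about x gives the same grasp; the last joint's range is limited). The gripper opens to 92 mm and grips with 3 to 60 N. Pads are 19 mm wide; open, the fingers measure 130 mm over their backs; the gripper's body (75 mm by 190 mm) begins 47 mm behind the grasp point.
Start: joints at [0.982, 0.342, 1.524, -0, 1.275, -0.146], TCP at [224.936, 474.393, 226.741] pointing down, gripper open.
Joint ranges: [-2.53, 2.53], [-0.77, 2.02], [0.04, 2.7], [-1, 4.14], [0.28, 2.66], [-3.11, 3.11]. Speed limits (rad/s): [2.57, 2.57, 3.14, 3.14, 3.14, 3.14].

### API

Orientations are given as [roll, pitch, yaw] about the fixed x, y, z axes, in that order (R = Rz(yaw) Ry(pitch) Rx(roll)).
In Python, from plant import get_obs, capture, close_job gives the robot as it stands. The module is installed in compiled form; this text tells all that it offers.
- The arm moves only by the tool send_rows, never from a script. Its argument "moves" is a list of rows, each a list of 4 numbers: the shift along the tool's x, y, z in mm, then the turn about the tool's x in degrees. In form: [[tx, ty, tz, yaw], ...]. A call has 1 to 8 rows; each row shifts and turns the commanded pose from where the row before left it, along the tool's axes as they then stand; what a row does not reach is not made up. A row lasts 1/8 s, in which the tool goes at most 62.5 mm and 10.7 degrees, less where a joint would pass 70% of its speed; a pose out of reach is approached as far as the arm can. A call with a gripper value outside its range is refused whole. "hand" is the opening, from 0 (shut) to 1 (fully open), set as the call begins (left out, the last holds). The fingers move at their own pace and stop on an object; the grip force is fixed at half the most. Time passes only in rows, so rows that do not move let the fingers close. It gives the time, the measured TCP pose, the force and the opening at its end, in the units of the state.
- get_obs(): the state, without advancing time (a new reading comes with each control period).
- capture(name): name is "scene" or "side" or "wrist"; returns a dict with "image" (420x560x3 uint8, red, green, blue), "K" (3x3 intrinsics, pixels), "dist" ([k1, k2, p1, p2, k3] as OpenCV has them; the pictures are not rectified), "position" and "attitude" of the camera in the world; the wrist camera has in their place "mount" (4x4, takes a point from camera to tool coordinates, whose origin is the TCP and whose axes are the tool frame's). Camera axes: x right, y down, z forward; pixel columns grow to the right and rows downward; lengths in mm; the calibration is good to about 2 mm. A picture is of the moment at which its call begins: read the wrist's pose just before it. There is no depth.
- close_job(): hands the job in, once; it reports no verdict.
The state is a dict: "time": time; "joint_positions": joint angles; "dq": joint speeds; "tau": joint torques, N m; "tool_pos": TCP position; "tcp_rot": TCP orientation; "contact_force": force on the tool from outside, world axes, zero at the start; "moment": the same for the moment, N m; "grip_width": finger opening in mm.
Only numpy, scipy, OpenCV 4.12 (cv2) and the standard library are available. Lean on these libraries where they do the work, as an engineer would, in place of code of your own. Each camera call takes 0.05 s, during which the arm holds its last target. There are 200 camera calls.

### The job

On the windowsill is the grey foot of a swivel mirror: thread the wide black ring down its middle post fully home, then the smaller red ring down on top of it, and let both go. Then pick up the steel cover plate by its wooden stem and hold it level in the air about 10 mm above the foot's two threaded pillars, each of its screw holes lined up over a threaded hole (either way round), so that I can start the screws: finish while still holding it there, still and touching nothing else. Leave the jar, hairclip, tongue scraper and white box alone.

Things in the scene. Friction and masses are not known exactly. Their poses are not given: they have to be found in the camera images.
- mount: Grey foot of a swivel mirror, fixed: slab 160 (x) x 56 (y) x 8 mm. Origin: centre of the underside; x runs along the slab through both pillars and the post, z up. In its middle a steel post, 12 mm diameter, 36 mm high above the slab, last 4 mm tapered to 6 mm. 60 mm either side of it on the x axis, two aluminium pillars, 20 mm diameter, 42 mm high above the slab, a 7 mm threaded hole in each top.
- post_tip (a point): Centre of the top end of the foot's post, 44 mm above the sill.
- thread_1 (a point): Mouth of the threaded hole in the top of the pillar at +x of the foot, 50 mm above the sill.
- thread_2 (a point): Mouth of the threaded hole in the top of the pillar at -x of the foot, 50 mm above the sill.
- black_ring_centre (a point): Wide black plastic ring, loose, lying flat on the tray: outer diameter 50 mm, bore 16 mm, 16 mm high. The point is its centre, half-way up; z is its axis. Fully home on the foot's slab its centre is 16 mm above the sill.
- red_ring_centre (a point): Smaller red plastic ring, loose, lying flat on the tray: outer diameter 36 mm, bore 16 mm, 14 mm high. The point is its centre, half-way up; z is its axis. Fully home on the black ring its centre is 31 mm above the sill.
- cover_stem (a point): Middle of the square wooden stem of the loose steel cover plate (0.15 to 0.3 kg). The plate, 150 (x) x 36 (y) x 5 mm, lies flat on the sill; the stem, 18 x 18 mm, sides along the plate's x and y, stands in its middle up to 50 mm above the plate's underside. The point is on the stem's axis 30 mm above that underside; x runs along the plate, z up.
- cover_hole_1 (a point): Centre of the 14 mm screw hole in the cover plate 60 mm from the stem's axis at +x of the plate, level with the plate's underside.
- cover_hole_2 (a point): Centre of the 14 mm screw hole in the cover plate 60 mm from the stem's axis at -x of the plate, level with the plate's underside.
- tray: Round mirrored tray with a thin brass rim, fixed: 260 mm across, rim 10 mm high, floor 5 mm above the sill. Origin at the centre of its underside. The two rings lie on it, about 110 mm apart.
- jar_centre (a point): Clear glass apothecary jar, loose bystander: 84 mm across, 126 mm high; the point is on its axis 60 mm up.
- hairclip_centre (a point): Orange plastic claw hairclip, loose bystander, 60 mm long, 46 mm high; the point is its middle, 22 mm up.
- scraper_centre (a point): U-shaped stainless tongue scraper lying flat, loose bystander, about 140 x 66 x 5 mm; the point is its middle.
- box_lid_handle (a point): Steel knob on the hinged lid (ajar) of a white ceramic box, 100 x 100 x 55 mm, a fixed bystander; the point is the knob's grip.
Mind the look-alikes: they are no part of the job. Of the things shaped like the part that bears red_ring_centre, the red one is meant.

How it is judged (in metres and radians):
On the way, in this order (a step that is already met when the one before it is completed fails the run):
1. the black ring is fully home on the post and released (horizontal distance between black_ring_centre and post_tip below 0.004 m and z of black_ring_centre in the frame of mount between 0.0135 and 0.0185 m and angle between black_ring_centre's own z axis and vertical below 0.08 rad and contact force between the fingers and black_ring below 0.1 N), for 0.2 s.
2. the red ring is fully home on top of the black ring and released (all of step 1 and horizontal distance between red_ring_centre and post_tip below 0.004 m and z of red_ring_centre in the frame of mount between 0.0285 and 0.0335 m and angle between red_ring_centre's own z axis and vertical below 0.08 rad and contact force between the fingers and red_ring below 0.1 N), for 0.2 s.
At the end, for the whole second after the job is handed in: Rings on the post, black below red, released, flat, centres within 2.5 mm of home height and 4 mm of its axis; cover held in the fingers, still, level within 0.1 rad, underside 2 to 20 mm above the pillar tops, each hole within 4 mm sideways of a threaded hole, touching neither foot nor rings (all of step 2 and ((horizontal distance between cover_hole_1 and thread_1 below 0.004 m and horizontal distance between cover_hole_2 and thread_2 below 0.004 m) or (horizontal distance between cover_hole_1 and thread_2 below 0.004 m and horizontal distance between cover_hole_2 and thread_1 below 0.004 m)) and z of cover_hole_1 in the frame of mount between 0.052 and 0.07 m and z of cover_hole_2 in the frame of mount between 0.052 and 0.07 m and angle between cover_stem's own z axis and vertical below 0.1 rad and contact force between the fingers and cover above 1 N and contact force between cover and mount below 0.1 N and contact force between cover and black_ring below 0.1 N and contact force between cover and red_ring below 0.1 N and linear speed of cover below 0.02 m/s); the arm keeps its last pose, push and grip.
It fails at once if the jar was disturbed (moved more than 20 mm) (distance of jar_centre from where it was at the start of the episode above 0.02 m).
It fails at once if the hairclip was disturbed (moved more than 20 mm) (distance of hairclip_centre from where it was at the start of the episode above 0.02 m).
It fails at once if the tongue scraper was disturbed (moved more than 20 mm) (distance of scraper_centre from where it was at the start of the episode above 0.02 m).
It fails at once if the lid of the white box was disturbed (moved more than 20 mm) (distance of box_lid_handle from where it was at the start of the episode above 0.02 m).
It also fails if it takes over 66 s, if anything falls off the work surface, if the arm or the gripper's body presses on something with over 40 N, if the wrist force passes 120 N, or if a joint passes its speed limit or range.

## Working session

There is one attempt and no reset: what is moved stays moved. The work goes in short steps, Python scripts to look and compute and a tool call to move; the robot and the scene stay as the last step left them, time stands still between calls to the robot, and variables do not carry over. Pictures are saved under pics/ and viewed, about 8 in all and at most 12, crops included, and the job is handed in when it is done.

Besides the shell and the picture viewer there is one more tool, called after "Request:" in YAML: its name, and indented under it one key for each argument. send_rows: Moves the arm, as the interface text tells. Its arguments: {"type":"object","properties":{"moves":{"type":"array","items":{"type":"array","items":{"type":"number"}}},"hand":{"type":"number"}},"required":["moves"]}

```bash
mkdir -p pics
cat > h.py <<'E'
import numpy as np, cv2, pickle
from scipy.spatial.transform import Rotation as R
from plant import get_obs, capture
def shot(name,fn):
    o=get_obs(); c=capture(name); c['obs']=o
    if 'mount' in c:
        T=np.eye(4); T[:3,:3]=R.from_euler('xyz',o['tcp_rot']).as_matrix(); T[:3,3]=o['tool_pos']
        W=T@np.array(c['mount']); c['Rm']=W[:3,:3]; c['p']=W[:3,3]
    else:
        c['p']=np.array(c['position']); a=np.array(c['attitude'])
        c['Rm']=a if a.shape==(3,3) else R.from_euler('xyz',a).as_matrix()
    cv2.imwrite('pics/%s.png'%fn,c['image'][:,:,::-1]); pickle.dump(c,open(fn+'.pkl','wb')); return c
def load(fn): return pickle.load(open(fn+'.pkl','rb'))
def ray(c,uv):
    u=cv2.undistortPoints(np.array(uv,float).reshape(-1,1,2),np.array(c['K']),np.array(c['dist'])).reshape(-1,2)
    d=np.c_[u,np.ones(len(u))]@c['Rm'].T; return d
def onz(c,uv,z):
    d=ray(c,uv); return c['p']+d*((z-c['p'][2])/d[:,2:3])
def proj(c,P):
    P=np.array(P,float).reshape(-1,3); Rc=c['Rm'].T; 
    return cv2.projectPoints(P,cv2.Rodrigues(Rc)[0],-Rc@c['p'],np.array(c['K']),np.array(c['dist']))[0].reshape(-1,2)
E
python3 - <<'E'
from h import *
print(get_obs())
for n in ('scene','side','wrist'):
    c=shot(n,n+'0'); print(n,c['p'],c.get('attitude'),c['Rm'][:,2],c['K'])
E
```

```text
{'time': 0.0, 'joint_positions': array([ 9.82026239e-01,  3.42725553e-01,  1.52500536e+00, -2.93203773e-05,
        1.27538045e+00, -1.46011917e-01]), 'dq': array([ 0.00036127, -0.00048428,  0.00012799,  0.00125665,  0.00201615,
        0.00185298]), 'tau': array([-9.40359168e-04, -4.31235158e+01, -2.44225538e+01,  7.18916254e-02,
        5.57947950e-02, -1.78237515e-04]), 'tool_pos': array([224.69795723, 474.04476491, 226.04755411]), 'tcp_rot': array([-1.69834917,  1.56927735, -2.14109879]), 'contact_force': array([-0.52411145,  0.29440322, -0.50763201]), 'moment': array([-0.00710976,  0.07350663,  0.0008606 ]), 'grip_width': 91.80923255978973}
scene [1249.65921731  442.44255501  942.53033123] [-2.37712224  0.00504316  2.14586332] [-0.57884612 -0.37951123 -0.72173984] [[486.44183797   0.         279.06814871]
 [  0.         486.44183797 209.67306467]
 [  0.           0.           1.        ]]
side [327.32390277 638.74840674 533.58611509] [-2.1730242  -0.00951775 -2.74029603] [ 0.31693085 -0.76071317 -0.56645416] [[413.19685075   0.         277.22619968]
 [  0.         413.19685075 203.06547874]
 [  0.           0.           1.        ]]
wrist [161.48912842 505.21685223 384.42833321] None [ 0.2375068  -0.11326722 -0.96475958] [[357.05061779   0.         276.10809775]
 [  0.         357.05061779 210.06569165]
 [  0.           0.           1.        ]]
```

View pics/scene0.png

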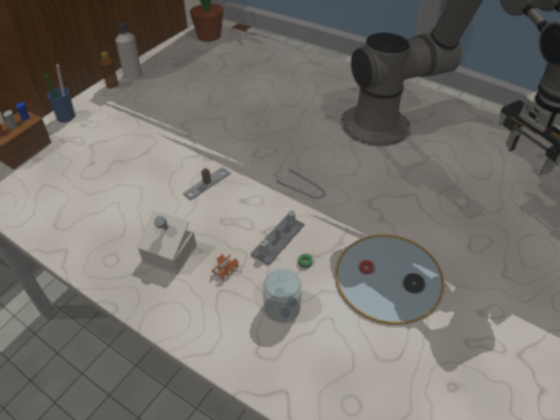

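View pics/side0.png

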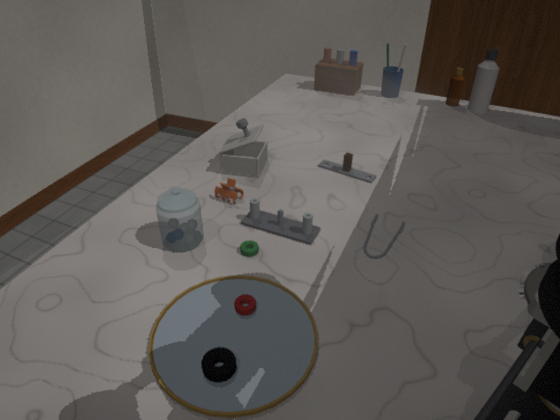

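The scene view shows the red ring at (367,267), the black ring at (414,283), the foot at (278,238), the plate at (206,182) and the jar at (282,295). The side view shows the red ring at (245,304), the black ring at (219,364), the pillar tops at (255,202) and (308,216), and the stem top at (348,156).

Run:
```python
from h import *
s=load('scene0'); d=load('side0')
def mask(c,name,box):
    im=c['image'].astype(int); r,g,b=im[...,0],im[...,1],im[...,2]
    m={'red':(r>90)&(r>g*1.7)&(r>b*1.7),'black':(r+g+b<130),'green':(g>r*1.5)}[name]
    k=np.zeros(m.shape,bool); x0,y0,x1,y1=box; k[y0:y1,x0:x1]=1; m=(m&k).astype(np.uint8)
    ct=max(cv2.findContours(m,cv2.RETR_EXTERNAL,cv2.CHAIN_APPROX_NONE)[0],key=cv2.contourArea)
    x,y,w,h=cv2.boundingRect(ct); return [(x+w/2-.5,y+h/2-.5)],(x,y,w,h)
for n,z,b1,b2 in (('red',12,(340,240,390,290),(220,280,270,330)),('black',13,(390,255,440,310),(180,330,250,400)),('green',7,(290,240,320,280),(230,230,270,265))):
    for c,b in ((s,b1),(d,b2)):
        uv,bb=mask(c,n,b); print(n,bb,onz(c,uv,z).round(1))
print('side pillars',onz(d,[(255,202),(308,216)],50).round(1),'post',onz(d,[(280,211)],44).round(1))
print('scene pillars',onz(s,[(264,242),(292,214)],50).round(1))
print('stem',onz(d,[(348,155)],50),onz(s,[(206,171)],50))
print('plate ends side',onz(d,[(318,165),(375,178)],5),'scene',onz(s,[(186,194),(229,172)],5))
print('jar',onz(s,[(282,310)],0),'clip',onz(s,[(225,268)],20),'box',onz(s,[(168,245)],50),'scraper',onz(d,[(377,215),(403,225),(365,245)],3))
def crop(c,b,f,n):
    x0,y0,x1,y1=b; return cv2.resize(c['image'][y0:y1,x0:x1,::-1],None,fx=f,fy=f,interpolation=cv2.INTER_CUBIC)
a=crop(s,(170,150,310,270),5,0); b=crop(d,(220,140,400,260),4,0)
a=cv2.resize(a,(400,343));b=cv2.resize(b,(400,267))
cv2.imwrite('pics/crop1.png',np.vstack([cv2.resize(crop(s,(170,160,310,265),5,0)[:, :],(400,300)),cv2.resize(crop(d,(220,145,400,260),4,0),(400,256))]))
```

```text
red (360, 261, 13, 11) [[547.9 230.6  12. ]]Traceback (most recent call last):
  File "<stdin>", line 11, in <module>
  File "<stdin>", line 7, in mask
ValueError: max() iterable argument is empty
```

Run:
```python
from h import *
s=load('scene0'); d=load('side0')
def mask(c,name,box):
    im=c['image'].astype(int); r,g,b=im[...,0],im[...,1],im[...,2]
    m={'red':(r>g*1.6)&(r>b*1.6),'black':(r+g+b<150),'green':(g>r*1.3)}[name]
    k=np.zeros(m.shape,bool); x0,y0,x1,y1=box; k[y0:y1,x0:x1]=1; m=(m&k).astype(np.uint8)
    ct=max(cv2.findContours(m,cv2.RETR_EXTERNAL,cv2.CHAIN_APPROX_NONE)[0],key=cv2.contourArea)
    x,y,w,h=cv2.boundingRect(ct); return [(x+w/2-.5,y+h/2-.5)],(x,y,w,h)
for n,z,b1,b2 in (('red',12,(340,240,390,290),(220,285,270,330)),('black',13,(390,255,440,310),(180,330,250,400)),('green',7,(290,240,320,280),(230,230,270,265))):
    for c,b in ((s,b1),(d,b2)):
        try: uv,bb=mask(c,n,b); print(n,bb,onz(c,uv,z).round(1))
        except Exception as e: print(n,e)
print('side red/black manual',onz(d,[(245,305)],12),onz(d,[(219,364)],13), d['image'][304,237])
print('side pillars',onz(d,[(255,202),(308,216)],50).round(1),'post',onz(d,[(280,211)],44).round(1))
print('scene pillars',onz(s,[(264,242),(292,214)],50).round(1))
print('stem',onz(d,[(348,155)],50),onz(s,[(206,171)],50))
print('plate ends side',onz(d,[(318,165),(375,178)],5),'scene',onz(s,[(186,194),(229,172)],5))
print('jar',onz(s,[(282,310)],0),'clip',onz(s,[(225,268)],20),'box',onz(s,[(168,245)],50),'scraper',onz(d,[(377,215),(403,225),(365,245)],3))
```

```text
red (360, 261, 13, 12) [[549.3 231.3  12. ]]
red (234, 295, 22, 20) [[553.2 231.7  12. ]]
black (404, 274, 20, 19) [[533.9 348.6  13. ]]
black (201, 347, 36, 36) [[536.2 349.1  13. ]]
green (299, 254, 13, 13) [[607.5  95.6   7. ]]
green (240, 241, 18, 16) [[612.2  97.3   7. ]]
side red/black manual [[551.99554511 232.37315249  12.        ]] [[535.92801924 348.07325577  13.        ]] [75 26 25]
side pillars [[641.6   4.3  50. ]
 [524.5   6.4  50. ]] post [[584.9   5.2  44. ]]
scene pillars [[643.2   1.1  50. ]
 [528.9   8.8  50. ]]
stem [[ 518.5644405  -278.18163383   50.        ]] [[ 518.54857372 -277.98860089   50.        ]]
plate ends side [[ 594.09023709 -276.12448538    5.        ]
 [ 442.30923664 -271.83389631    5.        ]] scene [[ 586.69541513 -300.98892256    5.        ]
 [ 449.17623518 -254.79588568    5.        ]]
jar [[ 7.53218554e+02  1.22893755e+02 -1.13686838e-13]] clip [[739.48813019 -46.34603902  20.        ]] box [[ 776.58783124 -187.5569194    50.        ]] scraper [[ 405.58805462 -119.58895937    3.        ]
 [ 346.41944749 -105.98028291    3.        ]
 [ 406.70864907   -8.6203538     3.        ]]
```

Request:
send_rows:
  moves:
    - [0,0,0,-8.5]
    - [0,0,0,-8.5]
    - [0,0,0,-8.5]
    - [14,-21,52,0]
    - [14,-21,52,0]
    - [14,-21,52,0]
    - [14,-21,52,0]
    - [14,-21,52,0]
  hand: 0.75

```text
time: 1.15
tool_pos: [486.7, 369.1, 156.0]
tcp_rot: [3.051, 1.57, 3.053]
contact_force: [0.5, 0.6, -0.1]
grip_width: 69.0
```

Request:
send_rows:
  moves:
    - [14,-20,50,0]
    - [0,0,0,0]
    - [0,0,0,0]

```text
time: 1.52
tool_pos: [534.6, 350.1, 142.3]
tcp_rot: [-3.027, 1.569, -3.025]
contact_force: [-0.1, 0.4, -0.5]
grip_width: 68.8
```

```bash
cat >> h.py <<'E'
def az(o):
    y=R.from_euler('xyz',o['tcp_rot']).as_matrix(); return np.degrees(np.arctan2(y[1,1],y[0,1])), y[:,0]
def blob(c,m,box=None):
    m=m.astype(np.uint8)
    if box: k=np.zeros_like(m); k[box[1]:box[3],box[0]:box[2]]=1; m=m*k
    return max(cv2.findContours(m,cv2.RETR_EXTERNAL,cv2.CHAIN_APPROX_NONE)[0],key=cv2.contourArea)
E
python3 - <<'E'
from h import *
c=shot('wrist','w1'); o=c['obs']; print(o['time'],o['tool_pos'],az(o),o['grip_width'])
print(proj(c,[[535,349,21],[551,231.5,19],[585,5,8]]))
E
```

```text
1.525 [534.60900147 350.09707144 142.31113607] (np.float64(90.10512126657163), array([-1.34923515e-03, -1.58332376e-04, -9.99999077e-01])) 68.8285172993283
[[ 273.74577823  203.29311411]
 [ 131.14265014  221.2595384 ]
 [-119.74797535  254.36159837]]
```

View pics/w1.png

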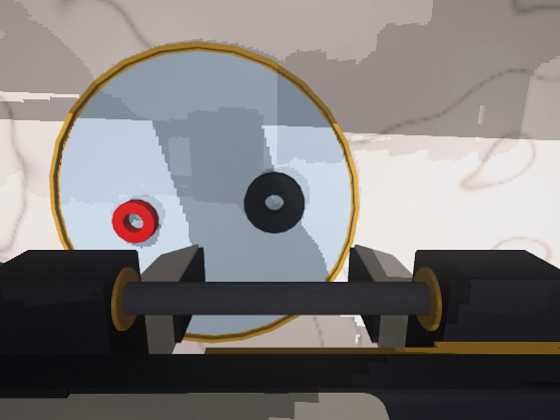

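The tray is clear. The black ring is at (274,203) px, close to the prediction, and the red ring is at (135,221). I'll refine both from their extreme edges.

```bash
cat >> h.py <<'E'
def ringpos(c,col,r,ztop,box=None):
    im=c['image'].astype(int); rr,g,b=im[...,0],im[...,1],im[...,2]
    m=(rr>g*1.7)&(rr>b*1.7)&(rr>60) if col=='red' else rr+g+b<130
    ct=blob(c,m,box).reshape(-1,2).astype(float)
    P=onz(c,ct,ztop)[:,:2]; cam=c['p'][:2]
    # far half (seen from camera) of the outline is the top rim: fit circle of known radius
    from scipy.optimize import least_squares
    x=P.mean(0); u=(x-cam)/np.linalg.norm(x-cam)
    for _ in range(5):
        Q=P[(P-x)@u>0.1*r]; s=least_squares(lambda t:np.hypot(*(Q-t).T)-r,x,loss='soft_l1'); x=s.x
    return x,np.abs(s.fun).mean(),c['p']
E
python3 - <<'E'
from h import *
c=load('w1')
print(ringpos(c,'black',25,21,(230,160,320,240))); print(ringpos(c,'red',18,19,(100,190,170,250)))
E
```

```text
(array([533.9171337, 349.1029313]), np.float64(0.45947157520919474), array([464.67317847, 350.73564446, 300.69135937]))
(array([551.36182964, 233.83138906]), np.float64(0.33225847869924485), array([464.67317847, 350.73564446, 300.69135937]))
```

Request:
send_rows:
  moves:
    - [40,-1,-0.6,0]
    - [40,0,0,0]
    - [36,0,0,0]
    - [12,0,0,0]
    - [6,0,0,0]
    - [0,0,0,0]

```text
time: 2.33
tool_pos: [535.0, 349.7, 9.9]
tcp_rot: [0.491, 1.569, 0.494]
contact_force: [-0.1, 0.7, 0.6]
grip_width: 68.9
```

Request:
send_rows:
  moves:
    - [0,0,0,0]
    - [0,0,0,0]
    - [0,0,0,0]
    - [0,0,0,0]
  hand: 0.3

```text
time: 2.82
tool_pos: [535.1, 349.3, 9.6]
tcp_rot: [0.476, 1.569, 0.478]
contact_force: [-1.6, -0.7, 5.8]
grip_width: 49.6
```

Request:
send_rows:
  moves:
    - [-45,0,0,0]
    - [-45,-10,0,0]
    - [-25,-50,0,0]
    - [-10,-57,0,0]
    - [0,-57,0,0]
    - [0,-57,0,0]
    - [0,-57,0,0]
    - [0,-56,0,0]

```text
time: 3.82
tool_pos: [535.1, 3.3, 133.6]
tcp_rot: [1.829, 1.571, 1.832]
contact_force: [1.1, 0.1, -0.3]
grip_width: 49.4
```

Request:
send_rows:
  moves:
    - [0,0,0,0]
    - [0,0,0,0]

```text
time: 4.08
tool_pos: [535.2, 5.4, 133.5]
tcp_rot: [2.2, 1.57, 2.201]
contact_force: [-0.3, 0.9, -1.2]
grip_width: 49.6
```

Run:
```python
from h import *
c=shot('wrist','w2'); o=c['obs']; print(o['time'],o['tool_pos'],az(o),o['grip_width'],c['p'])
print(proj(c,[[585,5,44],[645,5,50],[525,5,50]]))
```

```text
4.075 [535.22102815   5.37556646 133.5236719 ] (np.float64(90.08056040490312), array([-4.60606430e-04,  6.31352399e-04, -9.99999695e-01])) 49.566802912524246 [465.14469943   5.91958301 291.84124881]
[[274.35130071 276.61889786]
 [274.29953368 349.9911021 ]
 [274.34265406 201.6508088 ]]
```

View pics/w2.png

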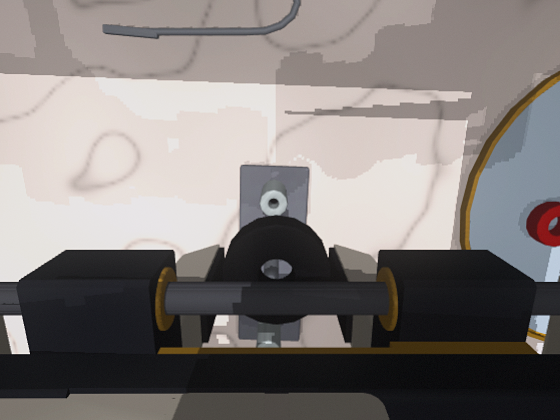

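The −x pillar's hole is at (274,203), the post shows through the bore at (275,270), and the far pillar is at (268,342), partly hidden. The foot may have a slight yaw, so I'll refine it.

Run:
```python
from h import *
c=load('w2'); im=c['image'].astype(int)
g=im.sum(2)
# thread hole 2: dark blob inside bright pillar top
sub=(g[195:212,264:284]<300).astype(float); 
ct=cv2.findContours(sub.astype(np.uint8),cv2.RETR_LIST,cv2.CHAIN_APPROX_NONE)[0]
for k in ct:
    if 8<cv2.contourArea(k)<200: x,y,w,h=cv2.boundingRect(k); uv=(264+x+w/2-.5,195+y+h/2-.5); print('hole',(x,y,w,h),uv,onz(c,[uv],50))
# slab left edge
for r in (185,200,215,230,325,330,335):
    row=g[r,225:255]; j=int(np.argmin(np.diff(row))); print(r,225+j,onz(c,[(225+j+.5,r)],8)[0].round(1))
for r in (185,200,215,):
    row=g[r,290:325]; j=int(np.argmax(np.diff(row))); print(r,290+j,onz(c,[(290+j+.5,r)],8)[0].round(1))
print([int(v) for v in g[343,245:292]])
col=g[155:180,260];print('top edge',onz(c,[(260,155+np.argmin(np.diff(col))+.5)],8))
cv2.imwrite('pics/w2c.png',cv2.resize(c['image'][150:350,225:325,::-1],None,fx=3,fy=3,interpolation=cv2.INTER_CUBIC))
```

```text
hole (5, 4, 9, 7) (273.0, 202.0) [[525.25219701   4.0632363   50.        ]]
185 239 [521.6 -23.3   8. ]
200 239 [534.  -23.6   8. ]
215 239 [546.8 -24.    8. ]
230 238 [559.9 -25.1   8. ]
325 226 [650.1 -38.3   8. ]
330 237 [655.3 -28.5   8. ]
335 237 [660.4 -28.7   8. ]
185 308 [521.5  32.5   8. ]
200 307 [534.  32.   8.]
215 306 [546.7  31.4   8. ]
[472, 471, 469, 468, 475, 470, 471, 470, 479, 475, 461, 351, 215, 201, 224, 268, 329, 380, 404, 404, 495, 587, 565, 567, 565, 560, 507, 401, 414, 399, 325, 243, 210, 197, 190, 285, 441, 486, 484, 483, 481, 482, 482, 480, 482, 479, 482]
top edge [[504.94823479  -6.5872145    8.        ]]
```

View pics/w2c.png

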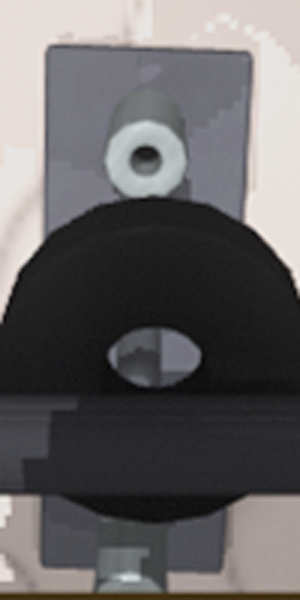

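Request:
send_rows:
  moves:
    - [0,-3.1,25.5,0]
    - [10,0,26,0]
    - [35,0,0,0]
    - [28,0,0,0]
    - [0,0,0,0]
    - [0,0,0,0]

```text
time: 4.88
tool_pos: [587.6, 3.1, 61.8]
tcp_rot: [-0.019, 1.569, -0.015]
contact_force: [0.1, -0.1, -0.1]
grip_width: 49.4
```

Run:
```python
from h import *
c=shot('wrist','w3'); o=c['obs']; print(o['time'],o['tool_pos'],az(o),o['grip_width'],o['contact_force'])
d=shot('side','side1'); s=shot('scene','scene1')
def crop(c,b,w,h): x0,y0,x1,y1=b; return cv2.resize(c['image'][y0:y1,x0:x1,::-1],(w,h),interpolation=cv2.INTER_CUBIC)
cv2.imwrite('pics/m3.png',np.hstack([crop(d,(230,160,340,260),400,364),crop(c,(215,200,335,309),400,364)]))
```

```text
4.875 [587.6010783    3.07213513  61.75751835] (np.float64(90.21268764935085), array([ 1.52256340e-03, -2.26807998e-05, -9.99998841e-01])) 49.38968206856805 [ 0.07144724 -0.1156444  -0.1118975 ]
```

View pics/m3.png

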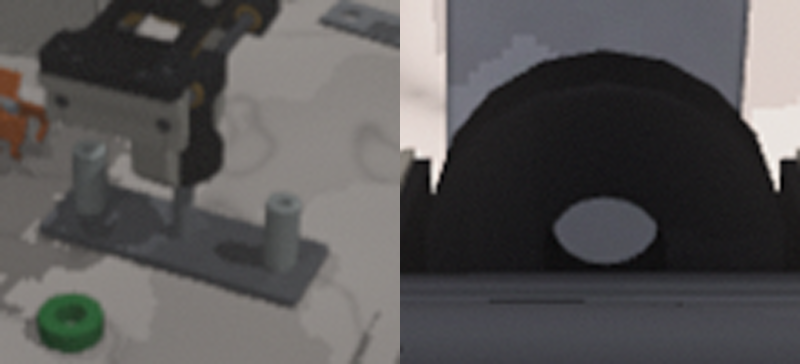

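The side crop shows the post standing under the fingers. In the wrist view the slab and ring are centred sideways. Now I'll lower the ring gently and watch the force.

Request:
send_rows:
  moves:
    - [6,-0.7,-0.8,0]
    - [6,0,0,0]
    - [4,0,0,0]
    - [4,0,0,0]
    - [0,0,0,0]

```text
time: 5.65
tool_pos: [585.9, 1.4, 40.3]
tcp_rot: [2.908, 1.57, 2.91]
contact_force: [-0.2, -0.6, -0.6]
grip_width: 49.4
```

Request:
send_rows:
  moves:
    - [6,0,0,0]
    - [6,0,0,0]
    - [6,0,0,0]
    - [4,0,0,0]
    - [2,0,0,0]
    - [1,0,0,0]
    - [0,0,0,0]

```text
time: 6.52
tool_pos: [586.2, 1.4, 15.8]
tcp_rot: [0.373, 1.571, 0.375]
contact_force: [0.5, 0.3, 0.2]
grip_width: 49.5
```

Request:
send_rows:
  moves:
    - [2,0,0,0]
    - [1,0,0,0]
    - [0,0,0,0]

```text
time: 6.9
tool_pos: [586.1, 1.4, 12.7]
tcp_rot: [1.376, 1.571, 1.378]
contact_force: [0.1, 0.2, -0.6]
grip_width: 49.3
```

Request:
send_rows:
  moves:
    - [0,0,0,0]
    - [0,0,0,0]
    - [0,0,0,0]
    - [0,0,0,0]
  hand: 0.75

```text
time: 7.4
tool_pos: [586.1, 1.4, 12.7]
tcp_rot: [0.905, 1.571, 0.907]
contact_force: [0.2, 0.4, -1.2]
grip_width: 68.8
```

Request:
send_rows:
  moves:
    - [-20,0,0,0]
    - [-40,0,0,0]
    - [-50,10,0,0]
    - [-15,50,-8,0]
    - [0,56,-8,0]
    - [0,56,-8,0]
    - [0,56,-8,0]
    - [0,2,-3,0]

```text
time: 8.4
tool_pos: [549.5, 235.0, 137.7]
tcp_rot: [1.393, 1.57, 1.4]
contact_force: [0.1, -0.7, -0.5]
grip_width: 69.1
```

Request:
send_rows:
  moves:
    - [0,0,0,0]
    - [0,0,0,0]

```text
time: 8.65
tool_pos: [551.0, 230.0, 137.7]
tcp_rot: [-1.341, 1.571, -1.341]
contact_force: [0.6, 0.6, -0.3]
grip_width: 68.8
```

Run:
```python
from h import *
c=shot('wrist','w4'); o=c['obs']; print(o['time'],o['tool_pos'],az(o),o['grip_width'],o['contact_force'])
print(ringpos(c,'red',18,19))
d=shot('side','side2')
def crop(c,b,w,h): x0,y0,x1,y1=b; return cv2.resize(c['image'][y0:y1,x0:x1,::-1],(w,h),interpolation=cv2.INTER_CUBIC)
cv2.imwrite('pics/m4.png',np.hstack([crop(d,(230,180,340,260),400,300),crop(c,(0,0,560,420),400,300)]))
```

```text
8.65 [550.99171875 229.95743085 137.74360402] (np.float64(90.03367487858428), array([ 5.59862146e-05, -2.38863857e-04, -9.99999970e-01])) 68.75749823645091 [ 0.58306445  0.57926078 -0.28742694]
(array([550.7989097 , 232.24501721]), np.float64(0.38546344681123074), array([480.83376426, 230.69662546, 296.02486609]))
```

View pics/m4.png

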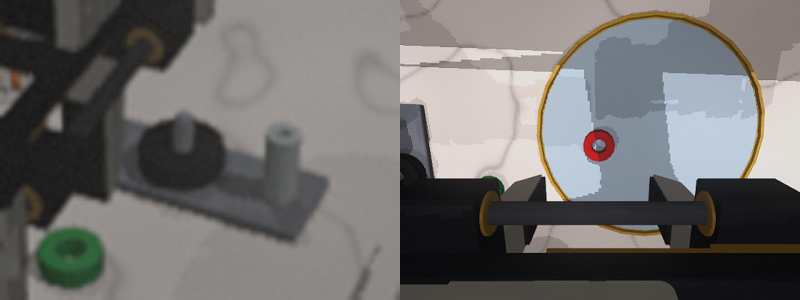

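The black ring is seated on the slab. The red ring is at (550.8, 232.2).

Request:
send_rows:
  moves:
    - [40,2.3,-0.2,0]
    - [40,0,0,0]
    - [32,0,0,0]
    - [12,0,0,0]
    - [4,0,0,0]
    - [0,0,0,0]
  hand: 0.62

```text
time: 9.5
tool_pos: [551.2, 233.6, 10.7]
tcp_rot: [0.296, 1.569, 0.298]
contact_force: [0.2, 0.2, 1.2]
grip_width: 57.0
```

Request:
send_rows:
  moves:
    - [0,0,0,0]
    - [0,0,0,0]
    - [0,0,0,0]
    - [0,0,0,0]
  hand: 0.2

```text
time: 10.0
tool_pos: [550.7, 233.8, 10.4]
tcp_rot: [0.305, 1.57, 0.307]
contact_force: [-0.9, 0.2, 5.8]
grip_width: 34.4
```

Request:
send_rows:
  moves:
    - [-30,0,0,0]
    - [-45,0,0,0]
    - [-25,0,0,0]
    - [0,0,0,0]
    - [0,0,0,0]

```text
time: 10.62
tool_pos: [549.6, 233.4, 108.4]
tcp_rot: [-2.902, 1.569, -2.9]
contact_force: [-0.8, -0.7, 0.0]
grip_width: 35.1
```

Run:
```python
from h import *
c=shot('wrist','w5'); o=c['obs']; print(o['time'],o['tool_pos'],az(o),o['grip_width'],o['contact_force'])
zt=o['tool_pos'][2]-5.4+14
print(ringpos(c,'red',18,zt), proj(c,[[o['tool_pos'][0],o['tool_pos'][1],zt]]))
cv2.imwrite('pics/m5.png',cv2.resize(c['image'][200:330,180:380,::-1],None,fx=3,fy=3,interpolation=cv2.INTER_CUBIC))
```

```text
10.625 [549.60834559 233.43911543 108.43014719] (np.float64(90.13042527992003), array([-1.96231151e-03, -4.83202917e-04, -9.99997958e-01])) 35.09173635704254 [-0.83065291 -0.65050755  0.01818887]
(array([538.82943849, 234.18928976]), np.float64(2.065360796149023), array([479.769496 , 234.0979324, 266.8534734])) [[274.35890692 271.91834739]]
```

View pics/m5.png

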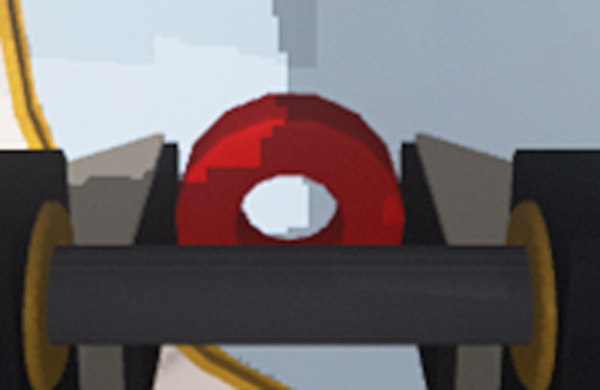

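Request:
send_rows:
  moves:
    - [0,-40,5,0]
    - [0,-48,6,0]
    - [0,-48,8,0]
    - [0,-48,8,0]
    - [0,-48,8,0]
    - [20,0,0,0]
    - [14,0,0,0]
    - [0,0,0,0]

```text
time: 11.68
tool_pos: [584.5, 2.4, 73.6]
tcp_rot: [2.983, 1.566, 2.986]
contact_force: [0.1, -0.1, -0.0]
grip_width: 35.0
```

Run:
```python
from h import *
c=shot('wrist','w6')
for i in range(5):
    o=shot('wrist','t')['obs']; print(o['time'],o['tool_pos'].round(1),round(az(o)[0],2),o['grip_width'])
```

```text
11.725 [585.3   2.5  74.8] 90.19 34.62529126237854
11.775 [585.8   2.4  75.5] 90.19 35.17928566862248
11.825 [586.2   2.4  76. ] 90.2 35.067122185042955
11.875 [586.3   2.3  76.3] 90.19 34.8365349132954
11.925 [586.3   2.2  76.4] 90.18 34.85927655807464
```

Request:
send_rows:
  moves:
    - [10,-0.4,-0.8,0]
    - [12,0,0,0]
    - [5,0,0,0]
    - [5,0,0,0]
    - [4,0,0,0]
    - [0,0,0,0]

```text
time: 12.72
tool_pos: [585.0, 1.3, 39.4]
tcp_rot: [2.794, 1.57, 2.796]
contact_force: [-0.3, -0.0, -1.0]
grip_width: 34.9
```

Request:
send_rows:
  moves:
    - [5,0,0,0]
    - [3,0,0,0]
    - [1,0,0,0]
    - [0,0,0,0]
    - [0,0,0,0]

```text
time: 13.35
tool_pos: [585.2, 1.3, 30.8]
tcp_rot: [0.244, 1.571, 0.246]
contact_force: [-0.8, 0.2, -0.5]
grip_width: 34.7
```

Request:
send_rows:
  moves:
    - [1,0,0,0]
    - [0,0,0,0]
    - [0,0,0,0]

```text
time: 13.72
tool_pos: [585.1, 1.3, 29.7]
tcp_rot: [1.71, 1.571, 1.713]
contact_force: [-0.2, -0.6, -1.3]
grip_width: 35.0
```

Request:
send_rows:
  moves:
    - [0,0,0,0]
    - [0,0,0,0]
    - [0,0,0,0]
    - [0,0,0,0]
  hand: 0.62

```text
time: 14.22
tool_pos: [585.1, 1.4, 29.7]
tcp_rot: [1.39, 1.571, 1.392]
contact_force: [-0.1, -0.6, 0.2]
grip_width: 56.8
```

Request:
send_rows:
  moves:
    - [-20,0,0,0]
    - [-45,0,0,0]
    - [-45,-10,0,0]
    - [-20,-48,-12,0]
    - [0,-54,-13,0]
    - [0,-56,-14,0]
    - [0,-56,-14,0]
    - [0,-56,-14,0]

```text
time: 15.22
tool_pos: [518.1, -280.6, 159.9]
tcp_rot: [-0.229, 1.57, -0.227]
contact_force: [0.6, -0.2, 0.5]
grip_width: 56.7
```

Request:
send_rows:
  moves:
    - [0,0,0,0]
    - [0,0,0,0]
    - [0,0,0,0]

```text
time: 15.6
tool_pos: [519.1, -277.4, 159.7]
tcp_rot: [1.714, 1.57, 1.718]
contact_force: [0.9, 0.0, -0.2]
grip_width: 56.8
```

Run:
```python
from h import *
c=shot('wrist','w7'); o=c['obs']; print(o['time'],o['tool_pos'],az(o),o['grip_width'],o['contact_force'])
d=shot('side','side3'); s=shot('scene','scene3')
def crop(c,b,w,h): x0,y0,x1,y1=b; return cv2.resize(c['image'][y0:y1,x0:x1,::-1],(w,h),interpolation=cv2.INTER_CUBIC)
cv2.imwrite('pics/m7.png',np.vstack([crop(c,(0,0,560,420),560,420),np.hstack([crop(d,(230,185,340,255),280,178),crop(s,(240,200,310,245),280,178)])]))
```

```text
15.6 [ 519.14180801 -277.36846594  159.72442107] (np.float64(90.23296077584482), array([-7.19436783e-05,  4.83828688e-04, -9.99999880e-01])) 56.83631475554657 [ 0.91838459  0.01653324 -0.18912095]
```

View pics/m7.png

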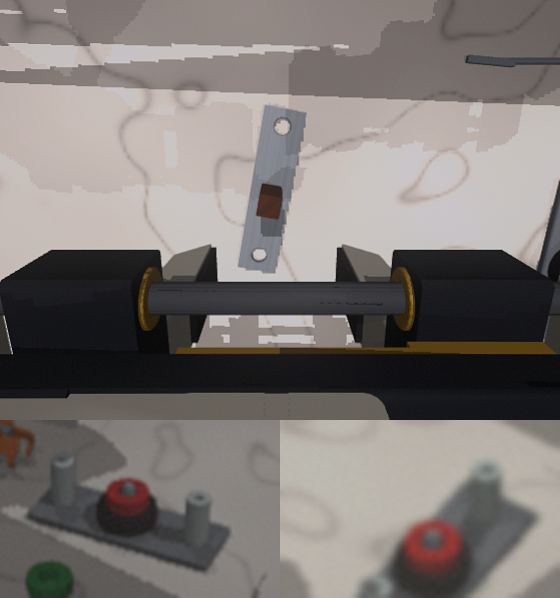

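Both rings are seated. The plate is clear, with its holes at (283,127) and (259,254) and the stem top at about (268,208).

```bash
cat >> h.py <<'E'
def holes(c,z,boxes,thr):
    g=c['image'].astype(int).sum(2); out=[]
    for x0,y0,x1,y1 in boxes:
        ct=blob(c,g>thr,(x0,y0,x1,y1)); m=cv2.boundingRect(ct); out.append((m[0]+m[2]/2-.5,m[1]+m[3]/2-.5)); print(m)
    P=onz(c,out,z)[:,:2]; d=P[1]-P[0]; return P,P.mean(0),np.degrees(np.arctan2(d[1],d[0])),np.linalg.norm(d)
E
python3 - <<'E'
from h import *
c=load('w7'); g=c['image'].astype(int).sum(2)
print(g[127,270:296],g[254,248:272])
print(holes(c,2.5,[(273,117,293,137),(250,246,268,263)],560))
E
```

```text
[414 415 419 363 410 559 593 587 579 580 578 579 579 580 578 582 581 556
 505 431 268 312 353 366 354 352] [395 396 349 278 292 472 607 599 592 590 593 590 594 591 594 594 600 560
 423 362 395 384 384 393]
(276, 121, 12, 13)
(254, 250, 11, 9)
(array([[ 460.99389697, -272.05831226],
       [ 578.38931159, -292.41881485]]), array([ 519.69160428, -282.23856356]), np.float64(-9.839232706016844), np.float64(119.14794769810865))
```

Request:
send_rows:
  moves:
    - [20,-4.8,0.6,0]
    - [20,0,0,5]
    - [20,0,0,5]
    - [30,0,0,0]
    - [30,0,0,0]
    - [16,0,0,0]
    - [8,0,0,0]
    - [0,0,0,0]

```text
time: 16.75
tool_pos: [519.6, -283.6, 15.8]
tcp_rot: [0.055, 1.571, -0.117]
contact_force: [0.2, 0.4, 0.8]
grip_width: 56.9
```

Run:
```python
from h import *
for i in range(3):
    c=shot('wrist','w8'); o=c['obs']; print(o['time'],o['tool_pos'].round(1),round(az(o)[0],2),o['contact_force'])
```

```text
16.75 [ 519.6 -283.6   15.8] 80.15 [0.24493596 0.42422407 0.76318396]
16.8 [ 519.8 -283.8   16.4] 80.14 [ 0.13727973 -0.17267965  0.73343916]
16.85 [ 519.9 -284.    16.6] 80.13 [ 1.05120061 -0.58704399 -0.24348657]
```

Request:
send_rows:
  moves:
    - [1,1.6,0,0]
    - [0,0,0,0]

```text
time: 17.15
tool_pos: [519.8, -282.0, 15.0]
tcp_rot: [-0.199, 1.57, -0.371]
contact_force: [-0.5, -1.1, 0.1]
grip_width: 57.3
```

Request:
send_rows:
  moves:
    - [0,0,0,0]
    - [0,0,0,0]
    - [0,0,0,0]
    - [0,0,0,0]
    - [0,0,0,0]
    - [0,0,0,0]
  hand: 0

```text
time: 17.9
tool_pos: [519.7, -282.2, 14.7]
tcp_rot: [-0.617, 1.571, -0.789]
contact_force: [0.3, -0.3, -1.1]
grip_width: 17.8
```

Request:
send_rows:
  moves:
    - [-10,0,0,0]
    - [-25,0,0,0]
    - [-40,0,0,0]
    - [-40,0,0,0]
    - [-20,0,0,-3.7]
    - [0,0,0,-3.7]
    - [0,0,0,0]
    - [0,0,0,0]

```text
time: 18.9
tool_pos: [519.4, -281.8, 149.5]
tcp_rot: [2.389, 1.57, 2.345]
contact_force: [1.1, 0.5, -3.3]
grip_width: 17.9
```

Run:
```python
from h import *
c=shot('wrist','w9'); o=c['obs']; print(o['time'],o['tool_pos'].round(1),round(az(o)[0],2),o['contact_force'],o['grip_width'],o['moment'])
z=o['tool_pos'][2]-15.5
print(proj(c,np.array([[o['tool_pos'][0]-60,o['tool_pos'][1]+2.4,z+5],[o['tool_pos'][0]+60,o['tool_pos'][1]-2.4,z+5]])))
cv2.imwrite('pics/w9.png',c['image'][:,:,::-1])
```

```text
18.9 [ 519.4 -281.8  149.5] 87.46 [ 1.06836951  0.54118335 -3.33105574] 17.908703938053634 [0.07365547 0.00911291 0.03244542]
[[273.77672219 135.20807236]
 [275.05645403 357.22974027]]
```

View pics/w9.png

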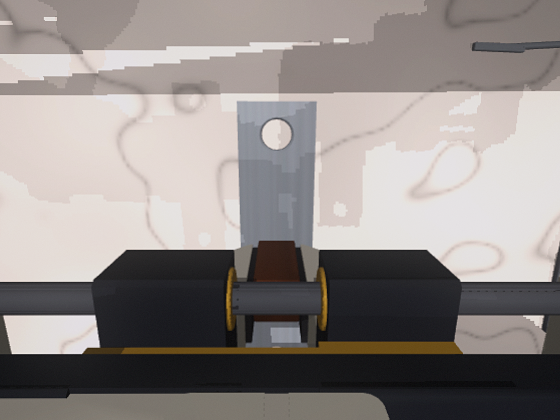

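The plate is held level, with its −x hole at (277,134). Next I carry it over the foot.

Request:
send_rows:
  moves:
    - [0,20,4,0]
    - [0,35,6,0]
    - [0,45,8,0]
    - [0,50,9.4,0]
    - [0,50,9,0]
    - [0,45,8,0]
    - [0,30,6,0]
    - [0,11,3,0]

```text
time: 19.95
tool_pos: [585.1, 4.1, 149.6]
tcp_rot: [2.399, 1.57, 2.358]
contact_force: [0.3, -0.5, -2.1]
grip_width: 17.7
```

Request:
send_rows:
  moves:
    - [15,0,0,0]
    - [20,0,0,0]
    - [12,0,0,0]
    - [8,0,0,0]
    - [0,0,0,0]
    - [0,0,0,0]

```text
time: 20.7
tool_pos: [585.7, 1.1, 95.2]
tcp_rot: [-0.034, 1.57, -0.077]
contact_force: [-0.7, -0.2, -2.4]
grip_width: 17.7
```

Run:
```python
from h import *
c=shot('wrist','w10'); 
for i in range(2): o=shot('wrist','t')['obs']
print(o['time'],o['tool_pos'].round(1),round(az(o)[0],2),o['contact_force'],o['grip_width'])
d=shot('side','side4')
def crop(c,b,w,h): x0,y0,x1,y1=b; return cv2.resize(c['image'][y0:y1,x0:x1,::-1],(w,h),interpolation=cv2.INTER_CUBIC)
cv2.imwrite('pics/m10.png',np.hstack([crop(c,(215,110,335,260),400,500),crop(d,(220,140,340,260),400,500)]))
```

```text
20.8 [585.7   1.3  95.4] 87.53 [-0.39096639  0.02707555 -2.07890047] 17.906599358148807
```

View pics/m10.png

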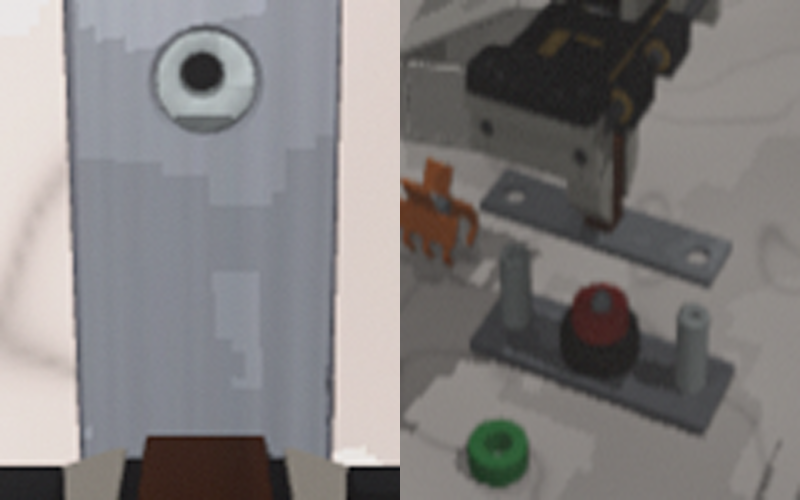

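The wrist view shows the −x thread through the plate hole, slightly up and left of centre. I'll compute the offset and the relative yaw.

```bash
cat >> h.py <<'E'
def edges(c,rows,lo,hi,z):
    # left/right edges of a darker strip on bright ground, mid-line yaw
    g=cv2.GaussianBlur(c['image'],(3,3),0).astype(int).sum(2); L=[];Rr=[]
    for r in rows:
        a=g[r,lo[0]:lo[1]]; L.append((lo[0]+np.argmin(np.diff(a))+.5,r))
        a=g[r,hi[0]:hi[1]]; Rr.append((hi[0]+np.argmax(np.diff(a))+.5,r))
    f=[np.polyfit(*onz(c,q,z)[:,:2].T,1) for q in (L,Rr)]
    return [np.degrees(np.arctan(k[0])) for k in f], lambda x:(np.polyval(f[0],x)+np.polyval(f[1],x))/2, np.polyval(f[1],525)-np.polyval(f[0],525)
E
python3 - <<'E'
from h import *
c=load('w10'); o=c['obs']; print(o['tool_pos'])
zt=o['tool_pos'][2]-14.7+5
h=onz(c,[(277.1,133.7)],zt)[0]; t=onz(c,[(275.6,131.6)],50)[0]; print('hole',h,'thread',t,'hole-thread',h-t)
a,m,w=edges(c,range(150,240,5),(225,248),(305,325),zt); print('plate yaw',a,m(525),w, 'mid at TCP',m(o['tool_pos'][0]))
c=load('w2'); a,m,w=edges(c,range(170,222,4),(230,250),(298,320),8); print('slab yaw',a,m(525),m(585),w)
s=load('side4'); s0=load('side2')
g=s['image']; cv2.imwrite('pics/s4.png',cv2.resize(g[175:265,235:335,::-1],None,fx=6,fy=6,interpolation=cv2.INTER_CUBIC))
E
```

```text
[585.70067442   1.13946849  95.23306821]
hole [525.0490984    5.04088822  85.53306821] thread [525.90036164   4.27333718  50.        ] hole-thread [-0.85126323  0.76755104 35.53306821]
plate yaw [np.float64(-2.1635498009650695), np.float64(-2.09724455708015)] 4.353711379250845 38.187708575401984 mid at TCP 2.095670423092095
slab yaw [np.float64(-2.633852152203892), np.float64(-1.8645040190711681)] 4.406003707189729 2.0493529321573867 55.854530583273025
```

View pics/s4.png

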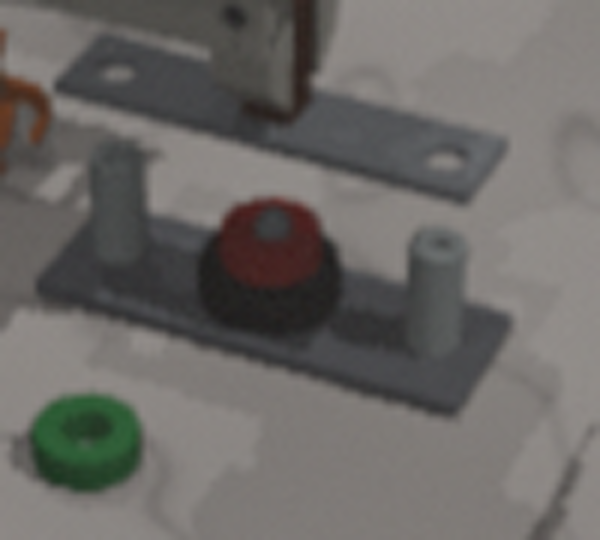

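Request:
send_rows:
  moves:
    - [6,-0.6,0.8,0]
    - [7,0,0,0]
    - [5,0,0,0]
    - [2,0,0,0]
    - [0,0,0,0]
    - [0,0,0,0]
    - [0,0,0,0]
    - [0,0,0,0]

```text
time: 21.9
tool_pos: [586.2, 0.7, 74.9]
tcp_rot: [0.145, 1.57, 0.102]
contact_force: [0.5, 0.1, -3.1]
grip_width: 17.6
```

Run:
```python
from h import *
c=shot('wrist','w11'); d=shot('side','side5')
for i in range(3): o=shot('wrist','t')['obs']
print(o['time'],o['tool_pos'].round(1),round(az(o)[0],2),o['contact_force'],o['grip_width'],abs(o['dq']).max())
q=load('side4')
P=onz(q,(np.array([(118,73),(447,158)])+.5)/6-.5+[235,175],95.4-14.7+5);T=onz(q,(np.array([(117,147),(440,241)])+.5)/6-.5+[235,175],50); print('side4 holes',P,'threads',T, P[1]-P[0],T[1]-T[0])
def crop(c,b,w,h): x0,y0,x1,y1=b; return cv2.resize(c['image'][y0:y1,x0:x1,::-1],(w,h),interpolation=cv2.INTER_CUBIC)
cv2.imwrite('pics/m11.png',np.hstack([crop(c,(255,110,300,155),300,300),crop(d,(235,180,335,265),500,425)[:300]]) if 0 else np.hstack([cv2.copyMakeBorder(crop(c,(255,110,300,155),300,300),0,125,0,0,cv2.BORDER_CONSTANT),crop(d,(235,180,335,265),500,425)]))
```

```text
22.1 [586.1   0.7  74.8] 87.53 [-1.00092544 -0.57299326 -1.41915937] 17.796810148159878 0.0015673567563965368
side4 holes [[643.41202985   2.27168646  85.7       ]
 [524.45633127   5.6948448   85.7       ]] threads [[647.99432587  -4.68021681  50.        ]
 [526.034731     2.45879021  50.        ]] [-118.95569858    3.42315834    0.        ] [-121.95959488    7.13900701    0.        ]
```

Run:
```python
from h import *
c=load('w2'); a=onz(c,[(273.7,203),(269,343)],50); d=a[1]-a[0]; print('pillars w2',a,np.degrees(np.arctan2(d[1],d[0])))
c=load('w11'); g=c['image'].astype(int).sum(2); o=c['obs']
np.set_printoptions(linewidth=250)
print(g[114:156:1,258:298:1][::2,::2])
for r in (120,133,146): print(r,g[r,255:300])
a,m,w=edges(c,range(155,240,5),(222,248),(305,328),o['tool_pos'][2]-9.7); print(a)
s=shot('scene','scene5'); print(proj(s,[[646,-.5,50],[526,4.3,50],[646,-.5,65],[526,4.3,65]]))
# per-channel saturation-free view of holes in scene
g=s['image'].astype(int).sum(2); u=proj(s,[[646,-.5,65],[526,4.3,65]]).round().astype(int)
for x,y in u: print(g[y-7:y+8,x-8:x+9])
```

```text
pillars w2 [[525.97087494   4.55151402  50.        ]
 [638.67738615   0.86037463  50.        ]] -1.8757669262759251
[[517 510 506 516 517 507 503 504 512 504 494 491 489 498 493 500 482 485 484 444]
 [515 516 507 512 514 510 503 509 520 492 477 479 471 436 435 439 452 447 448 447]
 [516 507 505 514 510 497 457 336 250 254 250 270 354 436 441 445 450 452 452 446]
 [515 510 502 514 457 308 331 360 328 332 318 306 279 272 364 445 453 456 449 440]
 [511 507 514 434 332 376 378 375 315 314 314 315 319 322 285 322 462 455 446 445]
 [487 488 438 299 370 376 366 361 324 320 301 309 306 311 323 295 377 453 446 443]
 [455 453 312 361 391 368 360 318 231 182 232 278 304 321 316 303 299 434 448 437]
 [459 407 328 387 377 364 309 125 104 111 106 149 270 314 309 308 298 351 449 439]
 [452 360 319 389 370 345 152 108 112 109 112 115 176 306 309 309 314 329 451 439]
 [459 334 343 377 376 330 117 109 112 108 109 107 150 292 308 313 295 334 443 438]
 [446 354 328 377 381 311 167 116 108 110 110 107 177 280 317 325 307 336 421 438]
 [450 366 322 379 374 348 212 117 112 108 107 137 220 313 324 323 298 3
[... 2932 characters left out ...]
150 142 136 131 127 136 141 144 145 135 134 132 137 137 139]
 [133 146 151 140 137 135 146 170 201 214 177 146 135 128 139 135 134]
 [153 169 171 156 132 155 186 249 309 324 281 193 143 136 138 137 137]
 [175 187 188 182 172 184 239 304 371 397 342 226 145 137 145 139 146]
 [182 194 192 187 190 206 251 307 357 372 312 212 146 133 137 143 142]
 [183 186 195 188 198 213 244 281 314 320 279 187 140 135 143 134 131]
 [181 188 188 192 191 200 210 233 257 271 240 187 138 128 136 136 137]
 [176 197 197 210 195 180 185 198 212 220 206 170 161 155 152 139 138]
 [184 212 223 226 215 208 195 194 191 187 186 180 181 175 179 160 146]
 [217 236 238 241 234 236 233 227 210 192 182 187 192 191 213 203 185]]
```

Run:
```python
from h import *
c=load('w11'); o=c['obs']; h=onz(c,[(276.1,133.3)],o['tool_pos'][2]-9.7)[0]; t=onz(c,[(275.8,132.3)],50)[0]; print(h,t,h-t)
s=load('scene5'); print(onz(s,[(262,238),(291.8,209.4)],65)-0)
i=s['image'][225:250,250:305].astype(int); r=(i[...,0]>i[...,1]*1.6)&(i[...,0]>i[...,2]*1.6); print(r.sum())
o=get_obs(); print(o['tool_pos'],abs(o['dq']).max(),o['contact_force'])
```

```text
[525.32420168   4.15966726  65.18216573] [525.6666587   3.999538   50.       ] [-0.34245701  0.16012926 15.18216573]
[[645.74314578  -2.45140229  65.        ]
 [527.88540424   7.298925    65.        ]]
39
[586.06685917   0.73275703  74.70102431] 0.0023121976176753638 [-0.04119132 -0.62111718 -2.15907119]
```

Run:
```python
from plant import close_job, get_obs
print(get_obs()['grip_width']); print(close_job())
```

```text
17.66969788084853
the job is handed in; nothing more can be done
None
```

I threaded the black ring and then the red ring onto the post and let both go. I then handed the job in while holding the cover plate level by its stem, about 10 mm above the pillars. The robot clock was about 22 s, against the limit of 66 s.

**Last checks**
- **Rings:** the pictures after each release showed the ring seated, black below red. I took no close-up of them after the plate came over.
- **Hole over the −x pillar:** it was within about 0.4 mm of the threaded hole below it, seen through the plate by the wrist camera.
- **Plate angle:** the plate measured −2.15° and the foot about −1.9° to −2.3° by wrist camera. That puts the other hole within about 1 mm.
- **Height and stillness:** by arm reading, the plate's underside is about 10 mm above the pillar tops. The arm was at rest, and the only load was about the plate's weight.

**Disagreements and gaps**
- A coarse side-camera reading put the foot at about −3.3°, which would mean about 2.5 mm at the +x hole. That is still inside the 4 mm limit. I judged it the weakest measurement because that pillar's top was blurred.
- The scene camera agreed with the wrist camera to about 3 mm, which is as close as it can resolve.
- The final picture could not be viewed because the 12-picture limit was reached, so the last alignment check was made from pixel values only.

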